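# Seat the drill guide plate on the jig's hidden dowels and hold it down

## Task

Get the drilling jig ready: use the fingertips to press the jig's sprung steel pad all the way down and let it spring back up, to be sure it moves freely. Then pick up the wooden guide plate by its rib, rest it on the tips of the jig's two pins about a centimetre off its place, and slide it across until its hidden holes drop onto the pins. Finally press it down flat on the jig against the spring and finish like that, still gripping the plate and holding it fully down; leave the burr block, the dark wooden block and the sanding sleeve where they are.

Things in the scene. Friction and masses are not known exactly. Their poses are not given: they have to be found in the camera images.
- jig: drilling jig left of the bench vice (the vice stands 0.14 m high between jig and plate: carry things over it), a fixed wooden board 100 (x) x 190 (y) x 26 (z) mm; origin at the centre of its underside. Two upright steel pins stand on its top at x = 0, y = +45 and -45 mm, 10 mm thick, reaching 14 mm above the board's top, the upper 5 mm tapering to a flat tip 5 mm wide. A round sprung pad stands midway between them.
- jig_deck (a point): the centre of the jig's top face, 26 mm above its underside; axes as the jig's (y along the line of the pins, z up). The pad's axis passes through it. The plate is home when its underside's centre meets this point.
- pad (a joint): travel of the sprung round steel pad (30 mm wide) in the middle of the jig: 0 = up, its top 8 mm above the jig's top; grows as it is pressed straight down; 0.008 m = flush with the jig's top; stop at 0.0085 m. It springs back by itself; force about 5 N at the start of the stroke, 11 N at the end.
- plate_rib (a point): centre (half-way up) of the rib that the plate is gripped by, 37 mm above the plate's underside, 17 mm above its top face and 17 mm below the rib's top. The rib is 22 (x) x 84 (y) x 34 (z) mm; grip it across its 22 mm (along x). Axes as the plate's.
- plate_foot (a point): centre of the guide plate's flat underside, straight below the rib's centre. Two blind holes open in the underside at x = 0, y = +45 and y = -45 mm, 13 mm wide and 16 mm deep, with chamfered mouths; they cannot be seen from above.
- guide_plate: loose guide plate, about 0.2 kg: a light wooden board 70 (x) x 140 (y) x 20 (z) mm lying flat on the worktop, a wooden rib standing along y in the middle of its top; origin at the centre of its underside (same as plate_foot), z up. The holes' line and the rib run along y. The plate is the same when turned half round.
- burr_block: bystander: wooden block 50 x 130 x 34 mm with small burrs standing in it, origin under its centre; leave it alone
- dark_block: bystander: plain dark wooden block 50 x 75 x 28 mm, origin under its centre; leave it alone
- sanding_sleeve: bystander: sanding sleeve, a short upright yellow tube 26 mm wide, 30 mm high, origin under its centre; leave it alone
Mind the look-alikes: they are no part of the job. What is shaped like the guide_plate but pink is not meant.

How it is judged:
By the outcome, as a careful person would: the job done as asked, in the order asked, and still so for the second after the job is handed in, while the arm keeps its last pose, push and grip.
It also fails if it takes over 67 s, if anything falls off the work surface, if the arm or the gripper's body presses on something with over 40 N, if the wrist force passes 120 N, or if a joint passes its speed limit or range.

## Robot

A 7-joint arm with a two-finger parallel gripper is mounted at the origin on a cart in front of the work surface, level with it; the furniture and walls round the work are solid. World frame = base frame: x ahead of the robot, y to its left, z up, the work surface at z = 0. Lengths are in m, angles in rad, forces in N, time in s.
With the tool pointing down it reaches from about 0.4 to 0.875 m from the base axis. Payload 6.5 kg.
Tool frame: the origin (TCP) lies on the front face of the gripper's body, between the roots of the fingers; the fingertips stand robot.tcp_to_tips ahead of it and the grasp point (between the pads) lies 54 mm ahead of it (robot.tcp_to_tips is the distance from the TCP to the fingertips, in m); z points along the fingers, y is the direction in which the jaws open and shut (so a half turn about z gives the same grasp; the last joint's range is limited). The gripper opens to 85 mm and grips with 20 to 120 N. Pads are 22 mm wide; open, the fingers measure 114 mm over their backs; the gripper's body (76 mm by 85 mm) begins 54 mm behind the grasp point. The pads swing forward as they close: fully open they stand 13 mm farther back than shut.
Start: joints at [1.24, 0.536, -0.004, 1.538, 0.003, 1.067, -0.071], TCP at [0.17, -0.627, 0.304] pointing down, gripper open.
Joint ranges: [-2.7, 2.7], [-0.37, 2.16], [-1.27, 1.26], [0.24, 2.4], [-1.31, 4.45], [0.19, 1.91], [-2.76, 2.76]. Speed limits (rad/s): [2.39, 2.39, 3.14, 3.14, 3.14, 3.14, 3.14].

## Interface

Orientations are given as a unit quaternion [x, y, z, w].
In Python, from bench import robot gives the robot as it stands.
- The arm moves only by the tool arm_command, never from a script. Its argument "increments" is a list of rows, each a list of 6 numbers: the shift along the world's x, y, z in mm, then the turn, a rotation vector about the world's x, y, z in degrees. A call has 1 to 20 rows; each row is the pose to reach, as a shift and turn from the pose commanded when the call began; what a row does not reach only later rows make up. A row lasts 1/8 s, in which the tool goes at most 62.5 mm and 10.7 degrees, less where a joint would pass 70% of its speed; a pose out of reach is approached as far as the arm can. A call with a gripper value outside its range is refused whole. "jaw" is the closure in counts, from 0 (fully open) to 255 (shut), set as the call begins (left out, the last holds). The fingers move at their own pace and stop on an object; "newtons" is the grip in N (left out, the last holds). Time passes only in rows, so rows that repeat a pose let the fingers close. It gives the time, the measured TCP pose, the force and the opening at its end, in the units of the state.
- robot.observe(): the state, without advancing time (a new reading comes with each control period).
- robot.snapshot(name): name is "side" or "top"; returns the picture (400x640x3 uint8, blue, green, red); there is no depth.
- robot.camera_model(name): a dict with "fx", "fy", "cx", "cy" (pixels), "extrinsics" (4x4, takes a point from camera to world coordinates). Camera axes: x right, y up, looking along -z (the intrinsics and any distortion apply to the point x, -y, -z); pixel columns grow to the right and rows downward; lengths in m; the calibration is good to about 2 mm. A picture is of the moment at which its call begins. camera_model takes no time and is no camera call.
- robot.job_done(): hands the job in, once; it reports no verdict.
The state is a dict: "t": time; "joint_positions": joint angles; "dq": joint speeds; "tau": joint torques, N m; "ee_pos": TCP position; "orientation": TCP orientation; "contact_force": force on the tool from outside, world axes, zero at the start; "moment": the same for the moment, N m; "width": finger opening in m.
Only numpy, scipy, OpenCV 4.12 (cv2) and the standard library are available. Lean on these libraries where they do the work, as an engineer would, in place of code of your own. Each camera call takes 0.05 s, during which the arm holds its last target.

## Working session

There is one attempt and no reset: what is moved stays moved. The work goes in short steps, Python scripts to look and compute and a tool call to move; the robot and the scene stay as the last step left them, time stands still between calls to the robot, and variables do not carry over. Pictures are saved under pics/ and viewed, and the job is handed in when it is done.

Besides the shell and the picture viewer there is one more tool, called by a JSON object that holds its "fn" and its "kwargs", one argument or row to a line. arm_command: Moves the arm, as the interface text tells. Its arguments: {"type":"object","properties":{"increments":{"type":"array","items":{"type":"array","items":{"type":"number"}}},"jaw":{"type":"number"},"newtons":{"type":"number"}},"required":["increments"]}

```bash
mkdir -p pics; python3 - <<'E'
from bench import robot
import cv2
s=robot.observe()
print({k:(s[k]) for k in s}); print(robot.tcp_to_tips)
for n in("top","side"):
    cv2.imwrite(f"pics/{n}0.png",robot.snapshot(n)); print(robot.camera_model(n))
E
```

```text
{'t': 0.0, 'joint_positions': array([ 1.2397678 ,  0.53717775, -0.00441651,  1.53887254,  0.00256699,
        1.06731527, -0.07123071]), 'dq': array([-0.00058999,  0.00016794, -0.00038619,  0.00097767,  0.00161321,
        0.0010388 ,  0.0003488 ]), 'tau': array([-8.69134328e-04, -5.83414757e+01,  1.04796510e+00, -2.59104860e+01,
        1.22247561e-02,  9.67684609e-03, -1.62712433e-05]), 'ee_pos': array([ 0.16998522, -0.62684929,  0.30300591]), 'orientation': array([ 9.91245232e-01,  1.32030711e-01, -1.71982004e-04, -8.66730981e-04]), 'contact_force': array([0.12456647, 0.99042086, 0.09143644]), 'moment': array([-0.01429408, -0.07233195,  0.00570039]), 'width': 0.08525476269108796}
0.0726
{'fx': 488.480697367316, 'fy': 488.480697367316, 'cx': 317.3987775445794, 'cy': 200.94336161775757, 'extrinsics': array([[-0.02852707,  0.99071427, -0.132934  ,  0.47857365],
       [-0.99925002, -0.03174755, -0.02216945, -0.00166086],
       [-0.02618392,  0.13220187,  0.99087692,  1.30638056],
       [ 0.        ,  0.        ,  0.        ,  1.        ]])}
{'fx': 365.20920028547675, 'fy': 365.20920028547675, 'cx': 320.7437981428172, 'cy': 213.66247571549766, 'extrinsics': array([[-0.60070426, -0.46754756,  0.64850109,  1.18493003],
       [ 0.79946099, -0.34717776,  0.49023435,  0.40683969],
       [-0.00406271,  0.81293719,  0.5823372 ,  0.54799824],
       [ 0.        ,  0.        ,  0.        ,  1.        ]])}
```

View pics/top0.png

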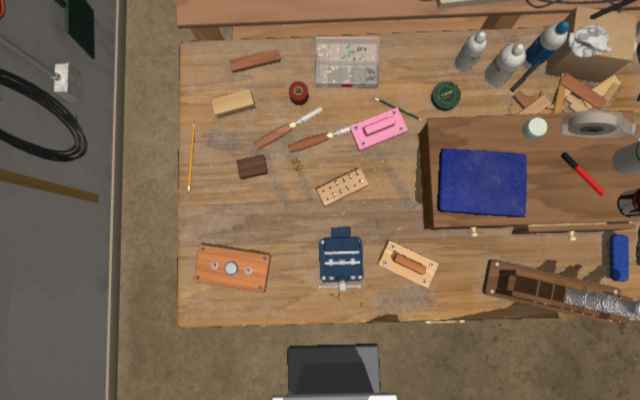

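View pics/side0.png

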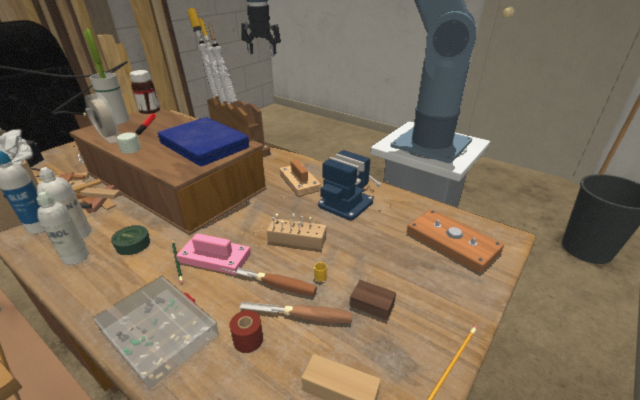

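The candidates for the guide plate are the light wooden one at top (408,263) and the pink one at top (379,128). The wooden one fits the description, since pink is ruled out. The jig is the orange-brown board at (232,268). I'll enlarge both to confirm.

```bash
cat > h.py <<'E'
import numpy as np,cv2
from bench import robot
def ray(n,u,v):
    c=robot.camera_model(n);d=np.array([(u-c['cx'])/c['fx'],-(v-c['cy'])/c['fy'],-1.]);E=c['extrinsics'];return E[:3,3],E[:3,:3]@d
def atz(n,u,v,z):
    o,d=ray(n,u,v);return o+d*(z-o[2])/d[2]
def proj(n,p):
    c=robot.camera_model(n);E=c['extrinsics'];q=E[:3,:3].T@(np.asarray(p,float)-E[:3,3]);return np.array([c['cx']+c['fx']*q[0]/-q[2],c['cy']-c['fy']*q[1]/-q[2]])
def tri(u1,u2):
    o1,d1=ray('top',*u1);o2,d2=ray('side',*u2)
    t=np.linalg.lstsq(np.c_[d1,-d2],o2-o1,rcond=None)[0];a=o1+d1*t[0];b=o2+d2*t[1];return (a+b)/2,np.linalg.norm(a-b)
def crop(img,x,y,w,h,k,f):
    cv2.imwrite(f,cv2.resize(img[y:y+h,x:x+w],None,fx=k,fy=k,interpolation=cv2.INTER_CUBIC))
E
python3 - <<'E'
from h import *
t=cv2.imread('pics/top0.png');s=cv2.imread('pics/side0.png')
a=lambda i,x,y,w,h,k:cv2.resize(i[y:y+h,x:x+w],None,fx=k,fy=k,interpolation=cv2.INTER_CUBIC)
cv2.imwrite('pics/c1.png',np.vstack([np.hstack([a(t,185,235,95,65,4),a(t,370,235,95,65,4)]),np.hstack([a(s,400,205,110,75,3.4545454),a(s,270,150,110,75,3.4545454)])]))
E
```

```text
(no output)
```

View pics/c1.png

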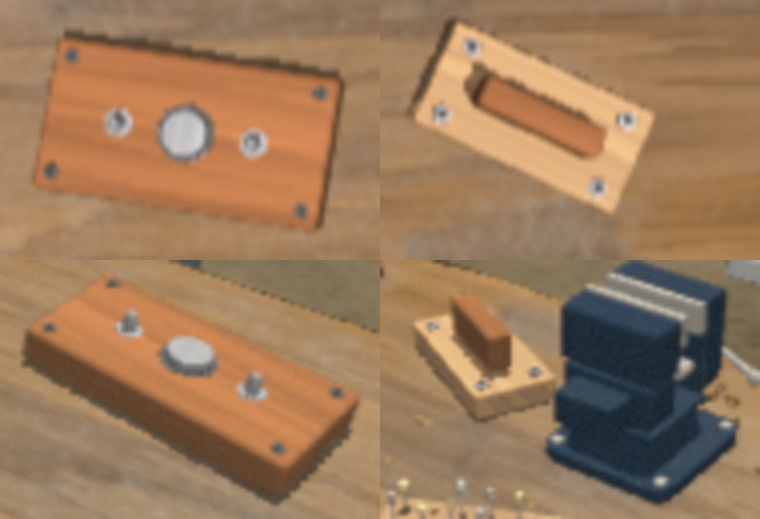

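The crops confirm the wooden plate with its brown rib and the jig with two pins and a pad. Next I'll fit both poses from the corners in both views.

```bash
python3 - <<'E'
from h import *
from scipy.optimize import least_squares
T=lambda x,y,ox,oy,k:((x+.5)/k-.5+ox,(y+.5)/k-.5+oy)
jt=[T(x,y,185,235,4) for x,y in[(64,38),(342,80),(320,229),(36,183)]]
js=[T(x,y-260,400,205,3.4545) for x,y in[(110,275),(358,402),(283,468),(25,333)]]
pt=[T(x-380,y,370,235,4) for x,y in[(457,20),(655,113),(612,212),(415,118)]]
# features jig: pins tip top(118,121),(253,142) pad (185,131)
def fit(hx,hy,z,obs):
    L=[(hx,hy),(hx,-hy),(-hx,-hy),(-hx,hy)]
    def f(p):
        r=[]
        for n,uv in obs:
            c,s=np.cos(p[2]),np.sin(p[2])
            P=[proj(n,(p[0]+c*a-s*b,p[1]+s*a+c*b,z)) for a,b in L]
            if n=='side' : 
                pass
            r.append(np.array(P)-np.array(uv))
        return np.concatenate(r).ravel()
    x0=atz(obs[0][0],*np.mean(obs[0][1],0),z)
    o=least_squares(f,[x0[0],x0[1],-.2]);return o.x,np.degrees(o.x[2]),np.round(o.fun,1)
print(fit(.05,.095,.026,[('top',jt)]))
p=fit(.05,.095,.026,[('top',jt)])[0]
c,s=np.cos(p[2]),np.sin(p[2])
print([proj('side',(p[0]+c*a-s*b,p[1]+s*a+c*b,.026)) for a,b in[(.05,.095),(.05,-.095),(-.05,-.095),(-.05,.095)]],js)
print('plate',fit(.035,.07,.02,[('top',pt)]))
for n,x,y,z in[('pinL',118,121,.04),('pad',185,131,.034),('pinR',253,142,.04)]: print(n,atz('top',*T(x,y,185,235,4),z))
print('rib', [atz('top',*T(x-380,y,370,235,4),.054) for x,y in[(486,71),(607,130),(592,157),(474,101)]])
print('pl screws', [atz('top',*T(x-380,y,370,235,4),.02) for x,y in[(472,47),(627,120),(597,187),(441,113)]])
print('pl side', [tuple(T(x-380,y-260,270,150,3.4545)) for x,y in[(432,327),(535,372),(481,384),(500,342)]])
print('js screws', [atz('top',*T(x,y,185,235,4),.026) for x,y in[(72,56),(320,93),(301,211),(51,171)]])
# vice
print([atz('top',u,v,.14) for u,v in[(320,237),(363,237),(363,283),(320,283)]])
E
```

```text
(array([ 0.48198612,  0.25446051, -0.18027655]), np.float64(-10.329085619409797), array([-0.6, -1. ,  1. , -0.5,  0.2,  0.6, -0.5,  0.8]))
[array([481.56016518, 263.84868184]), array([405.86747839, 223.0744827 ]), array([429.95609182, 206.70410632]), array([503.87992326, 242.38042037])] [(431.4872629903025, 208.98690114343609), (503.2776812852801, 245.7505427702996), (481.5668693009119, 264.8560573165436), (406.8816760746852, 225.77659574468086)]
plate (array([ 0.47959763, -0.20433946, -0.47060246]), np.float64(-26.96353458912744), array([ 0.2,  0.2,  0.1, -0.1, -0. , -0.1, -0.3,  0. ]))
pinL [0.49032235 0.298418   0.04      ]
pad [0.48269574 0.25615884 0.034     ]
pinR [0.47439774 0.21096367 0.04      ]
rib [array([ 0.50839338, -0.16988238,  0.054     ]), array([ 0.46912275, -0.24414865,  0.054     ]), array([ 0.45253685, -0.23376662,  0.054     ]), array([ 0.48971027, -0.16136452,  0.054     ])]
pl screws [array([ 0.52506096, -0.16611389,  0.02      ]), array([ 0.4749229, -0.264011 ,  0.02     ]), array([ 0.43257815, -0.24219132,  0.02      ]), array([ 0.48288148, -0.14392431,  0.02      ])]
pl side [(284.6975683890578, 169.0397307859314), (314.51375018092347, 182.0662179765523), (298.8819655521783, 185.53994789405124), (304.3820379215516, 173.38189318280504)]
js screws [array([0.53367231, 0.33209708, 0.026     ]), array([0.50479461, 0.16909608, 0.026     ]), array([0.42918693, 0.18252205, 0.026     ]), array([0.45937444, 0.34566762, 0.026     ])]
[array([0.54809866, 0.02070666, 0.14      ]), array([ 0.5450189 , -0.08162694,  0.14      ]), array([ 0.43705074, -0.07721289,  0.14      ]), array([0.43984705, 0.02387339, 0.14      ])]
```

```bash
python3 - <<'E'
from h import *
t=cv2.imread('pics/top0.png');s=cv2.imread('pics/side0.png')
a=lambda i,x,y,w,h,k:cv2.resize(i[y:y+h,x:x+w],None,fx=k,fy=k,interpolation=cv2.INTER_CUBIC)
cv2.imwrite('pics/c2.png',np.vstack([a(t,480,240,160,90,5)[:,:800],a(s,180,0,160,100,5)])[:, :])
im=cv2.imread('pics/c2.png');cv2.imwrite('pics/c2.png',cv2.resize(im,None,fx=.63,fy=.63))
print(proj('top',(.17,-.627,.23)),proj('side',(.17,-.627,.23)))
E
```

```text
[636.97126204 407.67468153] [262.44029459  58.1479959 ]
```

View pics/c2.png

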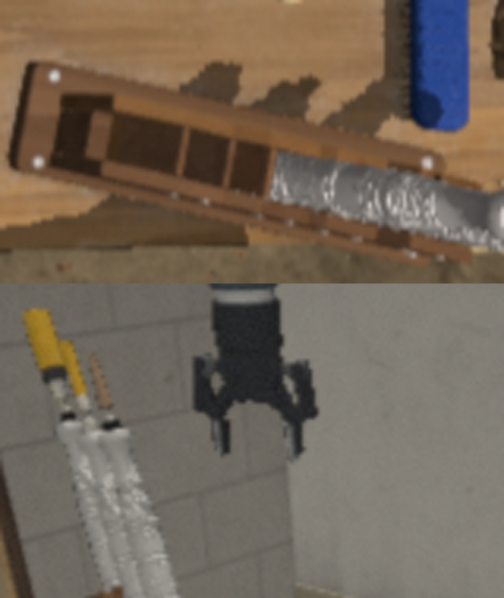

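{"fn": "arm_command", "kwargs": {
  "increments": [
    [8,55,0,0,0,0],
    [15,110,0,0,0,0],
    [22,170,0,0,0,4],
    [30,227,0,0,0,8],
    [70,257,0,0,0,12],
    [110,287,0,0,0,16],
    [150,317,0,0,0,20],
    [190,347,0,0,0,24],
    [230,385,0,0,0,29],
    [255,435,0,0,0,34],
    [275,485,0,0,0,39],
    [292,535,0,0,0,44],
    [305,590,0,0,0,49],
    [310,645,0,0,0,54],
    [312,700,0,0,0,58],
    [312,755,-10,0,0,61],
    [312,810,-30,0,0,63],
    [312,850,-60,0,0,64.5],
    [312,872,-90,0,0,64.5],
    [312,882.5,-120,0,0,64.5]
  ],
  "jaw": 255,
  "newtons": 60
}}

```text
t: 2.6
ee_pos: [0.4816, 0.2568, 0.1827]
orientation: [0.767, 0.641, 0.0, -0.0]
contact_force: [0.3, 0.2, 0.1]
width: 0.0002
```

```bash
python3 - <<'E'
from h import *
from scipy.spatial.transform import Rotation as R
o=robot.observe();t=robot.snapshot('top');s=robot.snapshot('side')
print(o['t'],o['ee_pos'],R.from_quat(o['orientation']).as_matrix().round(4),o['contact_force'],o['width'])
a=lambda i,x,y,w,h,k:cv2.resize(i[y:y+h,x:x+w],None,fx=k,fy=k,interpolation=cv2.INTER_CUBIC)
cv2.imwrite('pics/c3.png',np.hstack([a(t,185,225,95,85,4),a(s,400,180,100,85,4)]))
tip=o['ee_pos']+R.from_quat(o['orientation']).apply([0,0,.0726]);print(tip,proj('side',tip),proj('top',tip))
E
```

```text
2.6 [0.48155874 0.25681263 0.18267535] [[ 1.773e-01  9.842e-01 -5.000e-04]
 [ 9.842e-01 -1.773e-01  6.000e-04]
 [ 5.000e-04 -6.000e-04 -1.000e+00]] [0.27114583 0.17699312 0.11770312] 0.0001994597312432367
[0.4815222  0.25685695 0.11007537] [462.42071188 202.05355271] [224.30195931 267.94821517]
```

View pics/c3.png

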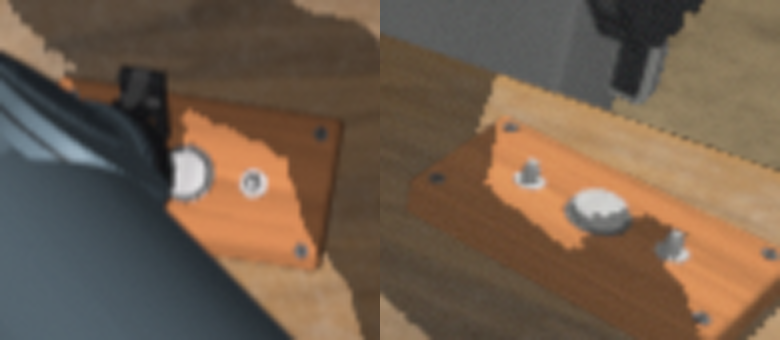

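Fingers are shut over the pad and the side tip lands within 1.5 px of its prediction. Pressing now.

{"fn": "arm_command", "kwargs": {
  "increments": [
    [0,0,-30,0,0,0],
    [0,0,-55,0,0,0],
    [0,0,-70,0,0,0],
    [0,0,-74,0,0,0],
    [0,0,-76,0,0,0],
    [0,0,-78,0,0,0],
    [0,0,-80,0,0,0],
    [0,0,-82,0,0,0],
    [0,0,-83,0,0,0],
    [0,0,-84,0,0,0],
    [0,0,-84,0,0,0]
  ]
}}

```text
t: 4.08
ee_pos: [0.4826, 0.2555, 0.101]
orientation: [0.768, 0.641, 0.001, 0.0]
contact_force: [-1.1, -1.6, 9.4]
width: 0.0001
```

{"fn": "arm_command", "kwargs": {
  "increments": [
    [0,0,-1.5,0,0,0],
    [0,0,-3,0,0,0],
    [0,0,-4,0,0,0],
    [0,0,-5,0,0,0],
    [0,0,-5,0,0,0]
  ]
}}

```text
t: 4.7
ee_pos: [0.4827, 0.2556, 0.0986]
orientation: [0.768, 0.641, 0.0, 0.001]
contact_force: [-8.7, -6.2, 39.7]
width: 0.0001
```

Force jumped from 9 to 40 N with the tips at z≈0.026, so the pad is on its stop. Releasing.

{"fn": "arm_command", "kwargs": {
  "increments": [
    [0,0,5,0,0,0],
    [0,0,15,0,0,0],
    [0,0,50,0,0,0],
    [0,0,100,0,0,0],
    [0,0,150,0,0,0],
    [0,-30,190,0,0,0],
    [0,-90,210,0,0,0]
  ],
  "jaw": 0
}}

```text
t: 5.58
ee_pos: [0.4823, 0.1676, 0.3073]
orientation: [0.766, 0.642, 0.002, 0.0]
contact_force: [1.6, -0.6, -0.1]
width: 0.0855
```

```bash
python3 - <<'E'
from h import *
o=robot.observe();t=robot.snapshot('top');s=robot.snapshot('side')
print(o['t'],o['ee_pos'],o['contact_force'],o['width'])
a=lambda i,x,y,w,h,k:cv2.resize(i[y:y+h,x:x+w],None,fx=k,fy=k,interpolation=cv2.INTER_CUBIC)
cv2.imwrite('pics/c4.png',np.hstack([a(t,185,225,95,85,4),a(s,400,195,100,85,4)]))
E
```

```text
5.575 [0.48233545 0.16759668 0.30726736] [ 1.57385962 -0.56610149 -0.05980222] 0.0854538339624069
```

View pics/c4.png

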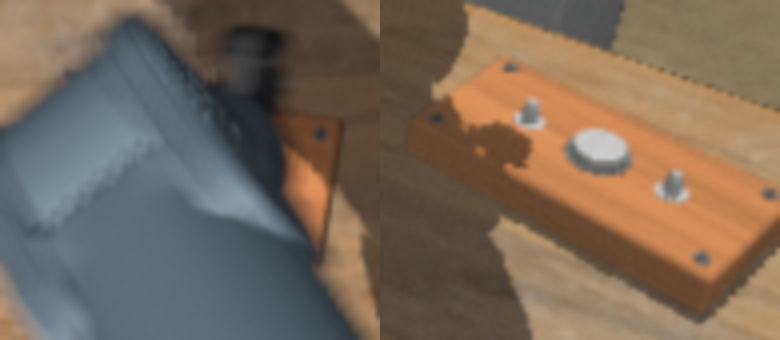

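Pad has sprung back up in the side view (crop 598,150). Moving over the plate.

{"fn": "arm_command", "kwargs": {
  "increments": [
    [0,-40,0,0,0,0],
    [0,-95,0,0,0,-2],
    [0,-150,0,0,0,-5],
    [0,-205,0,0,0,-8],
    [-1,-260,0,0,0,-11],
    [-2,-310,-10,0,0,-14],
    [-3,-350,-40,0,0,-16.7],
    [-3,-368,-80,0,0,-16.7],
    [-3,-368,-110,0,0,-16.7],
    [-3,-368,-130,0,0,-16.7],
    [-3,-368,-130,0,0,-16.7]
  ]
}}

```text
t: 7.05
ee_pos: [0.4781, -0.2013, 0.1732]
orientation: [0.853, 0.523, -0.001, -0.002]
contact_force: [-0.1, -0.5, -0.8]
width: 0.0854
```

```bash
python3 - <<'E'
from h import *
from scipy.spatial.transform import Rotation as R
o=robot.observe();t=robot.snapshot('top');s=robot.snapshot('side')
m=R.from_quat(o['orientation']).as_matrix()
print(o['t'],o['ee_pos'],np.degrees(np.arctan2(m[1,1],m[0,1])),o['contact_force'],o['width'])
a=lambda i,x,y,w,h,k:cv2.resize(i[y:y+h,x:x+w],None,fx=k,fy=k,interpolation=cv2.INTER_CUBIC)
cv2.imwrite('pics/c5.png',np.hstack([a(t,370,225,95,85,4),a(s,265,125,95,85,4)]))
E
```

```text
7.05 [ 0.47807099 -0.20131572  0.17324495] -26.999112578422835 [-0.07290373 -0.46997991 -0.75331019] 0.08542663467272445
```

View pics/c5.png

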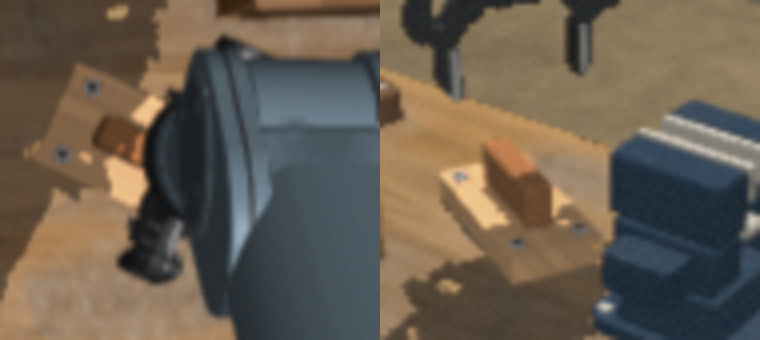

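{"fn": "arm_command", "kwargs": {
  "increments": [
    [1,-2,-20,0,0,0],
    [1,-2,-40,0,0,0],
    [1,-2,-60,0,0,0],
    [1,-2,-72,0,0,0],
    [1,-2,-77,0,0,0],
    [1,-2,-77,0,0,0]
  ]
}}

```text
t: 7.9
ee_pos: [0.4804, -0.2042, 0.098]
orientation: [0.853, 0.522, 0.0, 0.0]
contact_force: [0.0, -0.4, -0.3]
width: 0.0855
```

{"fn": "arm_command", "kwargs": {
  "increments": [
    [0,0,0,0,0,0],
    [0,0,0,0,0,0],
    [0,0,0,0,0,0],
    [0,0,0,0,0,0],
    [0,0,0,0,0,0],
    [0,0,0,0,0,0],
    [0,0,0,0,0,0],
    [0,0,0,0,0,0]
  ],
  "jaw": 255,
  "newtons": 70
}}

```text
t: 8.9
ee_pos: [0.4805, -0.2042, 0.098]
orientation: [0.853, 0.522, 0.0, 0.0]
contact_force: [0.4, -0.5, 5.7]
width: 0.0209
```

{"fn": "arm_command", "kwargs": {
  "increments": [
    [0,0,5,0,0,0],
    [0,0,15,0,0,0],
    [0,0,35,0,0,0],
    [0,0,65,0,0,0],
    [0,0,95,0,0,0],
    [0,0,125,0,0,0],
    [0,0,155,0,0,0],
    [0,0,180,0,0,0],
    [0,0,195,0,0,0],
    [0,0,200,0,0,0],
    [0,0,200,0,0,0]
  ]
}}

```text
t: 10.28
ee_pos: [0.4798, -0.2041, 0.2972]
orientation: [0.853, 0.522, -0.0, -0.0]
contact_force: [-0.2, -0.8, -2.7]
width: 0.0212
```

```bash
python3 - <<'E'
from h import *
from scipy.spatial.transform import Rotation as R
o=robot.observe();t=robot.snapshot('top');s=robot.snapshot('side')
m=R.from_quat(o['orientation']).as_matrix()
print(o['t'],o['ee_pos'],np.degrees(np.arctan2(m[1,1],m[0,1])),m[:,2],o['contact_force'],o['moment'],o['width'])
a=lambda i,x,y,w,h,k:cv2.resize(i[y:y+h,x:x+w],None,fx=k,fy=k,interpolation=cv2.INTER_CUBIC)
cv2.imwrite('pics/c6.png',np.hstack([a(t,370,225,95,85,4),a(s,265,60,95,85,4)]))
E
```

```text
10.275 [ 0.47979675 -0.20406473  0.29722079] -27.026521009331045 [-7.58836211e-04  2.17112787e-04 -9.99999689e-01] [-0.19483255 -0.83164841 -2.69462515] [ 0.02492189  0.03684405 -0.02174085] 0.021227561195252685
```

View pics/c6.png

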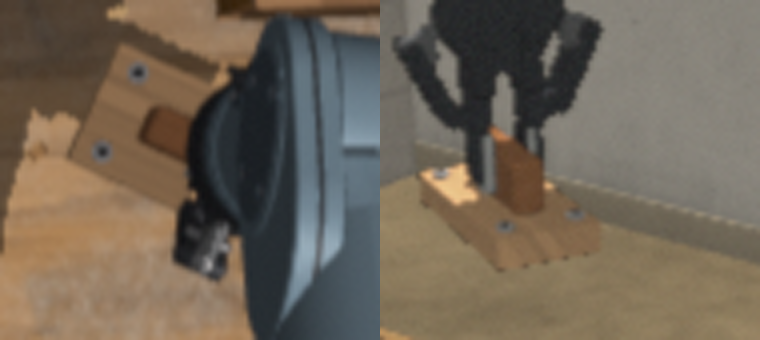

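```bash
python3 - <<'E'
from h import *
T=lambda x,y,ox,oy,k:((x+.5)/k-.5+ox,(y+.5)/k-.5+oy)
tc=np.array([.4798,-.2041]);th=np.radians(-27);ex=np.array([np.cos(th),np.sin(th)]);ey=np.array([-np.sin(th),np.cos(th)])
for x,y in[(125,43),(70,157)]:
    p=atz('top',*T(x,y,370,225,4),.2192)[:2]-tc; print(p@ex,p@ey)
# screw positions initial in plate frame, from ground picture
g=np.array([.4793,-.2041])
for (x,y) in[(137,72),(102,151)]:
    p=atz('top',*T(x,y,370,225,4),.2192)[:2]-tc; print('screw',p@ex,p@ey)
for p in[(.52506,-.16611),(.48288,-.14392)]: print('ground',(np.array(p)-g)@ex,(np.array(p)-g)@ey)
E
```

```text
0.03504283616093172 0.06731099462738792
-0.03504566105184153 0.06898406166576396
screw 0.0232342689461922 0.054802560455927796
screw -0.024549668365335515 0.054479813383493496
ground 0.023525359461754308 0.05462394312199774
ground -0.024131344917731598 0.05524605861472356
```

{"fn": "arm_command", "kwargs": {
  "increments": [
    [0,20,0,0,0,0],
    [0,60,0,0,0,2],
    [0,105,0,0,0,4],
    [-1,150,0,0,0,6],
    [-2,195,0,0,0,8],
    [-3,240,0,0,0,10],
    [-4,285,0,0,0,12],
    [-6,330,0,0,0,14],
    [-7,375,0,0,0,16],
    [-8,415,0,0,0,16.7],
    [-8.5,445,-10,0,0,16.7],
    [-8.5,460,-35,0,0,16.7],
    [-8.5,462,-70,0,0,16.7],
    [-8.5,462,-100,0,0,16.7],
    [-8.5,462,-125,0,0,16.7],
    [-8.5,462,-140,0,0,16.7],
    [-8.5,462,-142,0,0,16.7],
    [-8.5,462,-142,0,0,16.7]
  ]
}}

```text
t: 12.62
ee_pos: [0.4718, 0.2584, 0.1563]
orientation: [0.768, 0.641, 0.001, -0.0]
contact_force: [-0.4, 0.3, -2.6]
width: 0.021
```

```bash
python3 - <<'E'
from h import *
from scipy.spatial.transform import Rotation as R
o=robot.observe();t=robot.snapshot('top');s=robot.snapshot('side')
m=R.from_quat(o['orientation']).as_matrix()
print(o['t'],o['ee_pos'],np.degrees(np.arctan2(m[1,1],m[0,1])),m[:,2],o['contact_force'],o['moment'],o['width'])
a=lambda i,x,y,w,h,k:cv2.resize(i[y:y+h,x:x+w],None,fx=k,fy=k,interpolation=cv2.INTER_CUBIC)
cv2.imwrite('pics/c7.png',np.hstack([a(t,185,225,95,85,4),a(s,400,180,105,85,4)]))
E
```

```text
12.625 [0.47178171 0.25843073 0.15630887] -10.31279892042106 [ 7.78776290e-04  6.83693452e-04 -9.99999463e-01] [-0.44568483  0.31537511 -2.58170133] [-0.00380257  0.00884644 -0.00177574] 0.021032683585719098
```

View pics/c7.png

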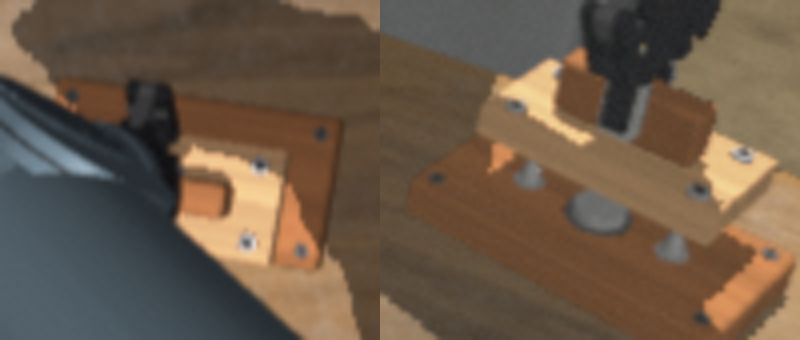

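```bash
python3 - <<'E'
from h import *
T=lambda x,y,ox,oy,k:((x+.5)/k-.5+ox,(y+.5)/k-.5+oy)
th=np.radians(-10.3);ex=np.array([np.cos(th),np.sin(th)]);ey=np.array([-np.sin(th),np.cos(th)])
J=np.array([.482,.2555])
z=.1563-.098+.02
for n,x,y,l in[('corner',286,152,(.035,-.07)),('corner',271,265,(-.035,-.07)),('screw',260,166,(.0238,-.0549)),('screw',247,243,(-.0243,-.0549))]:
    p=atz('top',*T(x,y,185,225,4),z)[:2]-J; q=np.array([p@ex,p@ey]); print(n,(q-l)*1000)
print('tcp',[(np.array([.4718,.2584])-J)@e*1000 for e in(ex,ey)])
E
```

```text
corner [-11.78914201   1.16673968]
corner [-11.87500161  -1.22654982]
screw [-11.61177554   0.74997334]
screw [-11.56119189   0.75885498]
tcp [np.float64(-10.554153810759528), np.float64(1.0294840158205207)]
```

{"fn": "arm_command", "kwargs": {
  "increments": [
    [0,0,-8,0,0,0],
    [0,0,-14,0,0,0],
    [0,0,-17,0,0,0],
    [0,0,-18,0,0,0],
    [0,0,-19,0,0,0],
    [0,0,-20,0,0,0],
    [0,0,-20,0,0,0],
    [0,0,-20,0,0,0]
  ]
}}

```text
t: 13.72
ee_pos: [0.4714, 0.2579, 0.1376]
orientation: [0.768, 0.641, -0.0, 0.001]
contact_force: [-6.8, -5.5, 22.6]
width: 0.0205
```

{"fn": "arm_command", "kwargs": {
  "increments": [
    [0,0,1,0,0,0],
    [0,0,1.5,0,0,0],
    [0,0,1.5,0,0,0]
  ]
}}

```text
t: 14.1
ee_pos: [0.4714, 0.2578, 0.1379]
orientation: [0.768, 0.641, -0.0, 0.0]
contact_force: [-3.2, -2.1, 7.0]
width: 0.0209
```

```bash
python3 - <<'E'
from h import *
o=robot.observe();t=robot.snapshot('top');s=robot.snapshot('side')
print(o['t'],o['ee_pos'],o['contact_force'],o['moment'],o['width'])
a=lambda i,x,y,w,h,k:cv2.resize(i[y:y+h,x:x+w],None,fx=k,fy=k,interpolation=cv2.INTER_CUBIC)
cv2.imwrite('pics/c8.png',np.hstack([a(t,185,225,95,85,4),a(s,400,180,105,85,4)]))
E
```

```text
14.1 [0.47141532 0.25778452 0.13786514] [-3.23074705 -2.11730971  6.98522166] [-0.46278908  0.69385736  0.02858223] 0.020901623846600433
```

View pics/c8.png

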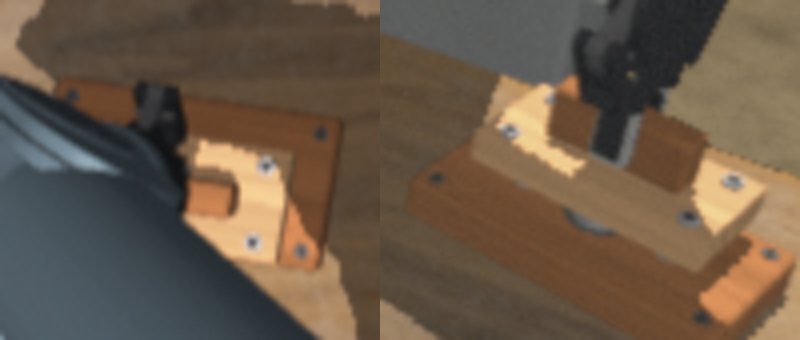

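Plate rests on the pin tips (z≈0.040, 7 N). Sliding along the jig's +x.

{"fn": "arm_command", "kwargs": {
  "increments": [
    [1,-0.2,0,0,0,0],
    [2,-0.4,0,0,0,0],
    [3,-0.5,0,0,0,0],
    [4,-0.7,0,0,0,0],
    [5,-0.9,0,0,0,0],
    [6,-1.1,0,0,0,0],
    [7,-1.3,0,0,0,0],
    [7,-1.3,0,0,0,0]
  ]
}}

```text
t: 15.2
ee_pos: [0.4787, 0.257, 0.1374]
orientation: [0.768, 0.641, 0.0, -0.0]
contact_force: [-0.1, 0.0, -1.6]
width: 0.0211
```

{"fn": "arm_command", "kwargs": {
  "increments": [
    [1,-0.2,0,0,0,0],
    [2,-0.4,-0.5,0,0,0],
    [3,-0.5,-1,0,0,0],
    [3.5,-0.6,-1.5,0,0,0],
    [4,-0.7,-2,0,0,0],
    [4,-0.7,-2,0,0,0]
  ]
}}

```text
t: 15.95
ee_pos: [0.4826, 0.2559, 0.1351]
orientation: [0.768, 0.641, -0.0, 0.0]
contact_force: [-0.3, -0.2, -1.8]
width: 0.0211
```

Dropping on: underside ≈0.037, below the pin tips, and no contact load. Lowering further while watching lateral force.

{"fn": "arm_command", "kwargs": {
  "increments": [
    [0,0,-1,0,0,0],
    [0,0,-2,0,0,0],
    [0,0,-3,0,0,0],
    [0,0,-4,0,0,0],
    [0,0,-5,0,0,0],
    [0,0,-5,0,0,0]
  ]
}}

```text
t: 16.7
ee_pos: [0.4826, 0.2559, 0.1303]
orientation: [0.768, 0.641, 0.0, 0.0]
contact_force: [-2.2, -0.6, 3.6]
width: 0.0208
```

{"fn": "arm_command", "kwargs": {
  "increments": [
    [0,0,-1,0,0,0],
    [0,0,-2,0,0,0],
    [0,0,-3,0,0,0],
    [0,0,-4,0,0,0],
    [0,0,-5,0,0,0],
    [0,0,-6,0,0,0],
    [0,0,-7,0,0,0],
    [0,0,-7,0,0,0]
  ]
}}

```text
t: 17.7
ee_pos: [0.4826, 0.256, 0.124]
orientation: [0.768, 0.641, -0.0, 0.0]
contact_force: [-4.9, -3.2, 13.0]
width: 0.0208
```

{"fn": "arm_command", "kwargs": {
  "increments": [
    [0,0,-0.5,0,0,0],
    [0,0,-1,0,0,0],
    [0,0,-1,0,0,0],
    [0,0,-1,0,0,0],
    [0,0,-1,0,0,0],
    [0,0,-1,0,0,0]
  ]
}}

```text
t: 18.45
ee_pos: [0.4826, 0.256, 0.1239]
orientation: [0.768, 0.641, -0.0, 0.001]
contact_force: [-7.1, -5.2, 24.4]
width: 0.0207
```

```bash
python3 - <<'E'
from h import *
o=robot.observe();t=robot.snapshot('top');s=robot.snapshot('side')
print(o['t'],o['ee_pos'],o['contact_force'],o['moment'],o['width'])
a=lambda i,x,y,w,h,k:cv2.resize(i[y:y+h,x:x+w],None,fx=k,fy=k,interpolation=cv2.INTER_CUBIC)
cv2.imwrite('pics/c9.png',np.hstack([a(t,185,225,95,85,4),a(s,400,180,105,85,4)]))
E
```

```text
18.45 [0.48259445 0.25601063 0.12395   ] [-7.05411614 -5.22279613 24.41124178] [-0.99990344  1.66428356 -0.049313  ] 0.020728050062005798
```

View pics/c9.png

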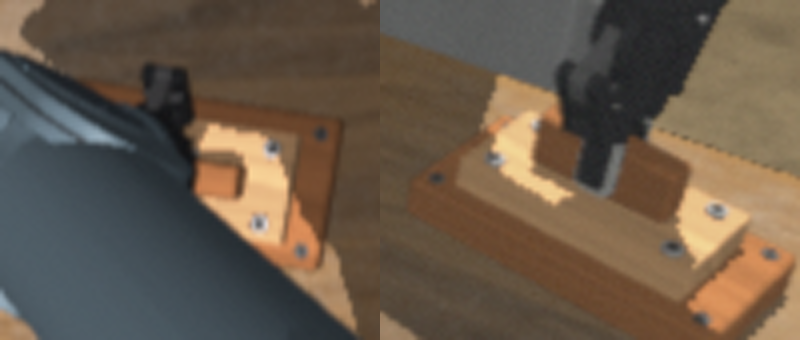

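Side view shows the plate flat on the jig with no gap (front edge, crop 460–690, 185–300). Adding 11 N moved it only 0.1 mm, so it is bottomed out. Handing in.

```bash
python3 - <<'E'
from h import *
print(robot.job_done());o=robot.observe();print(o['t'],o['ee_pos'],o['contact_force'],o['width'])
E
```

```text
the job is handed in; nothing more can be done
None
the job is handed in; nothing more can be done
```

The job is handed in at about 18.5 s, with the arm still gripping the guide plate and holding it fully down on the jig. No verdict came back.

- **Pad:** I pressed it with the shut fingertips until they reached z≈0.026, where the force rose from 9 N to 40 N. The side view afterwards showed the pad back up. That 39.7 N peak was at the fingertips, close to the 40 N limit set for the arm and gripper body.
- **Placing:** I gripped the wooden plate by its rib and carried it over the vice. It rested on the pin tips about 11 mm off along the jig's x. I first pressed with about 23 N there, then eased to 7 N before sliding it across until the holes dropped onto the pins.
- **Last checks:** The tool height puts the plate's underside at about 0.026, level with the jig's top. The push is about 24 N, and the last 11 N moved it only 0.1 mm, so it is seated. The side view shows no gap, and the finger opening is 20.7 mm on the 22 mm rib.
- **Disagreements:** The side camera was 1.5 px (about 4 mm) off the tool position. The top camera put the plate about 1 mm from the tool reading. The final readings showed sideways forces of about 5 to 7 N.
- **Bystanders:** The moves kept clear of the burr block, dark block and sleeve, but I took no final picture of them.

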